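Cover the light box and hold the engraved pane at its balance point

ROBOT

A 6-joint arm with a two-finger parallel gripper is mounted at the origin on the work surface. World frame = base frame: x ahead of the robot, y to its left, z up, the work surface at z = 0. Lengths are in m, angles in rad, forces in N, time in s.
With the tool pointing down it reaches from about 0.35 to 0.85 m from the base axis. Payload 8.1 kg.
Tool frame: the origin (TCP) lies midway between the tips of the shut fingers; the grasp point (between the pads) lies 19 mm behind it; z points along the fingers, y is the line along which they close (so a half turn about z gives the same grasp; the last joint's range is limited). The gripper opens to 93 mm and grips with 3 to 60 N. Pads are 15 mm wide; open, the fingers measure 128 mm over their backs; the gripper's body (75 mm by 188 mm) begins 65 mm behind the grasp point.
Start: joints at [-1.341, 0.13, 1.488, -0, 1.523, -0.085], TCP at [0.186, -0.571, 0.219] pointing down, gripper open.
Joint ranges: [-2.96, 2.96], [-0.89, 2.26], [0.02, 2.5], [-1.34, 4.48], [0, 2.73], [-2.66, 2.66]. Speed limits (rad/s): [2.39, 2.39, 2.79, 3.14, 3.14, 3.14].

INTERFACE

Orientations are given as a rotation vector (axis times angle).
In Python, from rig import monitor, viewer, job, look_for gives the robot as it stands. The module is installed in compiled form; this text tells all that it offers.
- The arm moves only by the tool send_rows, never from a script. Its argument "targets" is a list of rows, each a list of 3 entries, a list of its own where there are three numbers: the shift along the tool's x, y, z in m, then the turn, a rotation vector about the tool's x, y, z in degrees, then the closure, from 0 (fully open) to 1 (shut). In form: [[[x, y, z], [wx, wy, wz], jaw], ...]. A call has 1 to 10 rows; each row shifts and turns the commanded pose from where the row before left it, along the tool's axes as they then stand; what a row does not reach is not made up. A row lasts 1/10 s, in which the tool goes at most 50 mm and 8.59 degrees, less where a joint would pass 70% of its speed; a pose out of reach is approached as far as the arm can. A call is refused whole if a number of a shift passes 0.05 or a number of a turn 8.59, either way. A call with a gripper value outside its range is refused whole. The fingers move at their own pace and stop on an object; the grip force is fixed at half the most. Time passes only in rows, so rows that do not move let the fingers close. It gives the time, the measured TCP pose, the force, the opening and the grip force at its end, in the units of the state.
- monitor.state(): the state, without advancing time (a new reading comes with each control period).
- viewer.camera(name): name is "scene" or "top"; returns the picture (384x512x3 uint8, red, green, blue); there is no depth.
- viewer.get_calibration(name): a dict with "fovy" (degrees; the focal length in pixels is half the picture's height over the tangent of half this angle, whatever the lens; pixels are square), "cx", "cy" (the principal point, pixels), "rvec" (rotation vector, rad) and "tvec" (3), from world to camera coordinates, as OpenCV has them. Camera axes: x right, y down, z forward; pixel columns grow to the right and rows downward; lengths in m; the calibration is good to about 2 mm. A picture is of the moment at which its call begins. get_calibration takes no time and is no camera call.
- job.finish_job(): hands the job in; it is judged then, once.
Trained networks look in the newest picture that a camera, given by its name, has taken for a name from the list of things; names that differ only in an ending like _2 or _b are one class to them, and where a whole thing is asked for, a point or a joint stands for the part that bears it (a point fixed in the world has none). Each returns a list of dicts, best first, with "score" (0 to 1); they miss things now and then, are a little off and sometimes report something else, mostly with a low value. They report only what shows in the picture. A call takes as long as a camera call.
- look_for(label, camera): "centre" ([x, y, z] in m, in world coordinates, good to about 4 mm: the middle of the surface that is visible of it).
The state is a dict: "time_s": time; "qpos": joint angles; "joint_velocities": joint speeds; "tau": joint torques, N m; "tcp_pos": TCP position; "eef_rot": TCP orientation; "ft_force": force on the tool from outside, world axes, zero at the start; "torque": the same for the moment, N m; "opening": finger opening in m; "grip_force": force on a finger pad.
Only numpy, scipy, OpenCV 4.12 (cv2) and the standard library are available. Lean on these libraries where they do the work, as an engineer would, in place of code of your own. Each camera call takes 0.05 s, during which the arm holds its last target. There are 200 camera calls.

TASK

Take the glare away for inspecting the engraving: first lower the light box's black cover gently and without letting it slam, until it is fully down on its stops. Then take the glass frame on the stand by its bar, swing it up to its upright balance point without letting it tip over the back or drop, and finish while still holding it there, upright and still; leave the other things on the table where they are.

Things in the scene. Friction and masses are not known exactly. Their poses are not given: they have to be found in the camera images.
- lightbox: Grey light box with a white lit top, 160 (x) x 220 (y) x 53 mm high; origin at the centre of its underside. Frame at yaw 0: x points away from the robot (towards the hinge side), y along the hinge, z up. Fixed to the table.
- cover (a joint): Hinge of the light box's flat black cover (158 x 216 x 12 mm), along the box's y at its far edge. 0 = cover level, fully down on its rubber stops (top at 69 mm above the table); grows as the cover opens (1.57 = standing upright). It starts open at 1.15 to 1.5. The stiff hinge (about 0.2 N m) holds the cover (about 0.35 kg) where it starts, but below about 1 rad it falls shut if let go.
- cover_hinge (a point): Point on the cover's hinge axis at mid width: 80 mm along x from the light box's origin and 63 mm above the table; axes as the light box.
- cover_bar (a point): Middle of the round steel grip bar at the cover's free edge: 12 mm thick, 120 mm long, parallel to the hinge, 205 mm from the hinge axis, in the cover's mid plane. 39 mm free gap between the bar and the cover's edge. At joint value q it is 205*cos(q) mm from the hinge towards the light box's -x and 205*sin(q) mm above the hinge. It can be pinched from above and turns freely between the fingers.
- stand: Wooden viewing stand for a glass pane: base 260 (x, from -100 to +160 mm) x 240 x 18 mm with two wooden cheeks that carry the hinge and four rubber-topped posts as front and back stops; origin on the underside at mid width, 60 mm nearer the robot than the hinge. Frame at yaw 0: x points away from the robot (towards the hinge side), y along the hinge, z up. Fixed to the table.
- flap (a joint): Hinge of the aluminium-framed glass pane with a white engraved flower (190 wide x 150 high x 12 mm, about 0.45 kg), along the stand's y. 0 = leaning towards the robot on the front stops, 57 degrees from upright (start); 1.0 rad = exactly upright, which is its balance point; 2.0 = fallen over on the back stops. It swings freely and falls to one side or the other if let go.
- flap_hinge (a point): Point on the pane's hinge axis at mid width: 60 mm along x from the stand's origin and 70 mm above the table; axes as the stand.
- flap_bar (a point): Middle of the round brass grip bar above the glass frame's free edge: 12 mm thick, 120 mm long, parallel to the hinge, 190 mm from the hinge axis, in the pane's mid plane, with a 33 mm free gap between the bar and the frame. At joint value q it is 190*sin(1-q) mm from the hinge towards the stand's -x and 190*cos(1-q) mm above the hinge. It can be pinched from above and turns freely between the fingers.
- ink_jar: Bystander: amber ink jar with black cap, 40 mm across, 55 mm high; leave it alone.
- bottle: Bystander: green glass bottle, 64 mm across, 200 mm high; leave it alone.
- mug: Bystander: blue mug, 80 mm across, 90 mm high; leave it alone.
- black_glass: Bystander: black glass plate lying flat, 100 x 140 x 5 mm; leave it alone.
- clear_glass: Bystander: greenish clear glass plate lying flat, 110 x 130 x 6 mm; leave it alone.
- scissors: Bystander: black-handled scissors lying flat, about 210 long, 12 mm high; leave it alone.
- engraver: Bystander: engraving tool with an orange handle, lying flat, about 200 mm long; leave it alone.

How it is judged:
On the way, in this order (a step that is already met when the one before it is completed fails the run):
1. the cover is fully down on its stops while the glass frame still leans on its front stops (value of joint cover below 0.03 rad and value of joint flap below 0.1 rad), for 0.2 s.
2. the glass frame is held by the gripper at its upright balance point (value of joint flap between 0.93 and 1.07 rad and contact force between the fingers and stand above 0.3 N and distance between the grasp point and flap_bar below 0.08 m), for 0.5 s.
At the end, for the whole second after the job is handed in: The cover is down within 0.03 rad of its stops, the glass frame stands within 0.07 rad (4 degrees) of upright, still (under 0.08 rad/s) and touched by the fingers with more than 0.3 N, the grasp point within 80 mm of the middle of its bar, and no bystander has moved 30 mm or more (all of step 2 and value of joint cover below 0.03 rad and velocity of joint flap between -0.08 and 0.08 rad/s and distance of each of ink_jar, bottle, mug, black_glass, clear_glass, scissors, engraver from where it was at the start of the episode below 0.03 m); the arm keeps its last pose, push and grip.
It fails at once if the cover slams (closes faster than 1.6 rad/s) (velocity of joint cover below -1.6 rad/s).
It fails at once if the glass frame tips over the back (more than 0.3 rad past upright) (value of joint flap above 1.3 rad).
It fails at once if the glass frame drops (falls back faster than 2 rad/s) (velocity of joint flap below -2 rad/s).
It fails at once if a bystander is moved by 30 mm or more (distance of any of ink_jar, bottle, mug, black_glass, clear_glass, scissors, engraver from where it was at the start of the episode above 0.03 m).
It also fails if it takes over 61 s, if anything falls off the work surface, if the arm or the gripper's body presses on something with over 40 N, if the wrist force passes 120 N, or if a joint passes its speed limit or range.

## Working session

There is one attempt and no reset: what is moved stays moved. The work goes in short steps, Python scripts to look and compute and a tool call to move; the robot and the scene stay as the last step left them, time stands still between calls to the robot, and variables do not carry over. Pictures are saved under pics/ and viewed, at most 10 in all, crops included, and the job is handed in when it is done.

Besides the shell and the picture viewer there is one more tool, called after "Call:" as name(argument=value, ...), one argument or row to a line, values as JSON. send_rows: Moves the arm, as the interface text tells. Its arguments: {"type":"object","properties":{"targets":{"type":"array"}},"required":["targets"]}

```bash
mkdir -p pics; cat > h.py <<'E'
import numpy as np, cv2
from scipy.spatial.transform import Rotation as R
from rig import monitor, viewer, job, look_for
def cal(n):
    c=viewer.get_calibration(n); f=192/np.tan(np.radians(c['fovy'])/2)
    return np.array([[f,0,c['cx']],[0,f,c['cy']],[0,0,1]]),np.array(c['rvec'],float),np.array(c['tvec'],float)
def proj(n,P):
    K,r,t=cal(n); return cv2.projectPoints(np.array(P,float).reshape(-1,1,3),r,t,K,None)[0][:,0]
E
python3 - <<'E'
from h import *
ims=[]
for n in('scene','top'):
    im=viewer.camera(n); cv2.imwrite(f'pics/{n}0.png',im[:,:,::-1]); 
    K,r,t=cal(n); print(n,'cam pos',-R.from_rotvec(r).as_matrix().T@t,K[0,0])
    for l in('lightbox','cover','cover_bar','stand','flap','flap_bar','ink_jar','bottle','mug','black_glass','clear_glass','scissors','engraver'):
        print(l,[(np.round(d['centre'],3).tolist(),round(d['score'],2)) for d in look_for(l,n)[:2]])
s=monitor.state();print(s)
E
```

```text
scene cam pos [1.46490462 0.94168893 0.95150409] 478.0935252205369
lightbox [([0.639, -0.159, 0.073], 0.89)]
cover [([0.638, -0.184, 0.16], 0.86)]
cover_bar [([0.641, -0.184, 0.158], 0.59)]
stand [([0.581, 0.21, 0.069], 0.94), ([0.542, 0.198, 0.112], 0.19)]
flap []
flap_bar [([0.543, 0.197, 0.118], 0.75)]
ink_jar [([0.597, -0.498, 0.092], 0.53), ([0.649, 0.019, 0.034], 0.5)]
bottle [([0.598, -0.5, 0.092], 0.56)]
mug [([0.393, 0.529, 0.05], 0.71), ([0.595, -0.497, 0.091], 0.53)]
black_glass [([0.277, 0.264, 0.007], 0.78), ([0.546, 0.193, 0.117], 0.74)]
clear_glass [([0.289, -0.274, 0.008], 0.87)]
scissors [([0.556, 0.53, 0.003], 0.67)]
engraver []
top cam pos [ 0.25691156 -0.00405647  1.72617589] 452.76415623575673
lightbox [([0.576, -0.193, 0.056], 0.75)]
cover [([0.618, -0.199, 0.217], 0.76)]
cover_bar [([0.613, -0.202, 0.217], 0.68)]
stand [([0.559, 0.194, 0.015], 0.86), ([0.547, 0.526, 0.005], 0.72)]
flap [([0.533, 0.188, 0.118], 0.83)]
flap_bar [([0.535, 0.191, 0.118], 0.58)]
ink_jar [([0.286, -0.283, 0.005], 0.59)]
bottle [([0.578, -0.509, 0.129], 0.87), ([0.532, 0.19, 0.12], 0.
[... 220 characters left out ...]
-0.2, 0.217], 0.19)]
{'time_s': 1.4, 'qpos': array([-1.34139939e+00,  1.30403590e-01,  1.48821641e+00, -5.82177978e-05,
        1.52301810e+00, -8.53763276e-02]), 'joint_velocities': array([-0.00092324,  0.00265866,  0.00050793,  0.00018015,  0.00121399,
        0.00080898]), 'tau': array([-6.15762110e-04, -5.59748089e+01, -4.92050064e+01,  7.67880189e-02,
        2.27717467e-02, -1.53557316e-06]), 'tcp_pos': array([ 0.18577152, -0.57050341,  0.21862405]), 'eef_rot': array([-3.10272209e+00, -4.92403803e-01,  9.62425191e-05]), 'ft_force': array([ 0.45930023, -0.34880996, -0.02001204]), 'torque': array([-0.01636557,  0.02505867, -0.02312659]), 'grip_force': 0.0, 'opening': 0.09285616342352031}
```

```bash
python3 - <<'E'
import cv2
a=cv2.imread('pics/scene0.png');b=cv2.imread('pics/top0.png')
cv2.imwrite('pics/s1.png',cv2.resize(a,(800,600),interpolation=cv2.INTER_CUBIC))
cv2.imwrite('pics/t1.png',cv2.resize(b,(800,600),interpolation=cv2.INTER_CUBIC))
E
```

```text
(no output)
```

View pics/s1.png

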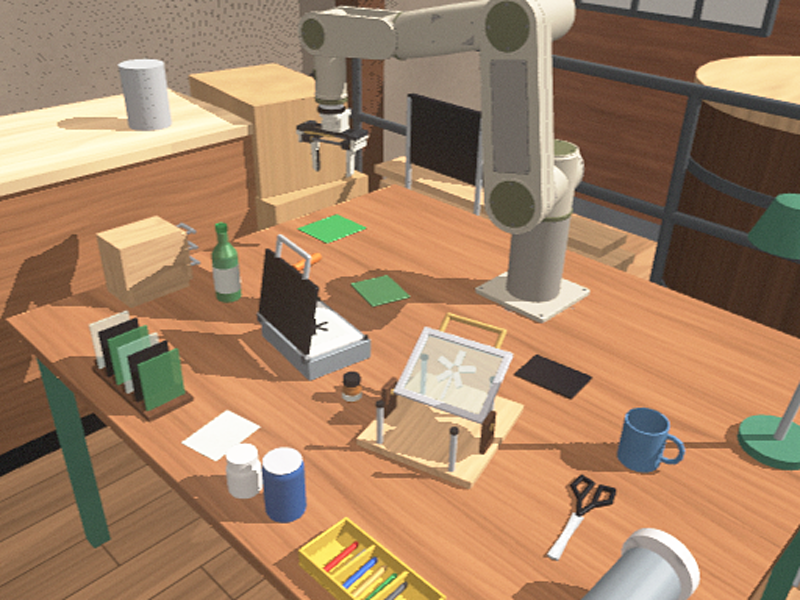

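View pics/t1.png

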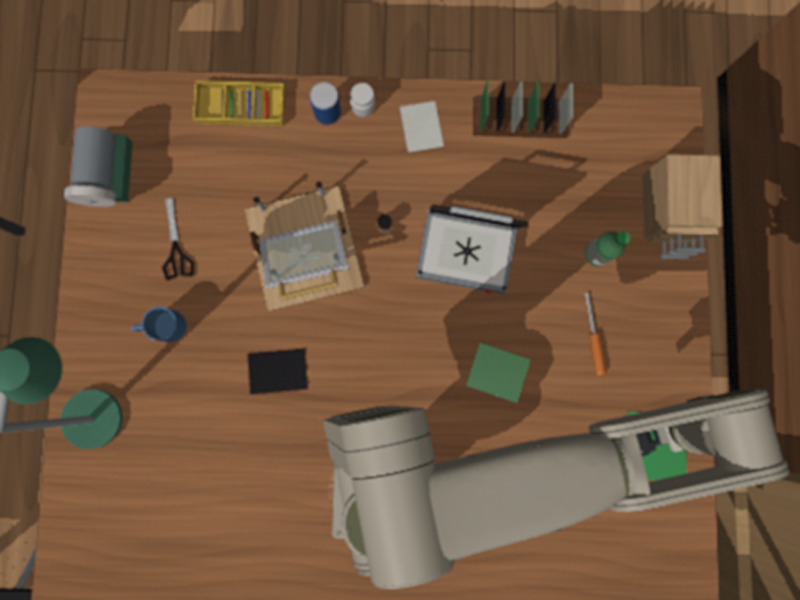

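The scene view shows the lit box with its cover open (bar about (295,250)) and the stand's pane leaning with its brass bar at (475,325). In the top view the box is at (467,250), the stand at (305,250), and the jar sits between them at (385,222). I'll enlarge these to fit the poses.

```bash
python3 - <<'E'
import cv2,numpy as np
a=cv2.imread('pics/scene0.png');b=cv2.imread('pics/top0.png')
def crop(im,x,y,w,h): return cv2.resize(im[y:y+h,x:x+w],(400,300),interpolation=cv2.INTER_CUBIC)
# x4.. scales
m=np.vstack([np.hstack([crop(b,150,112,100,75),crop(b,255,122,100,75)]),np.hstack([crop(a,225,195,120,90),crop(a,150,145,120,90)])])
cv2.imwrite('pics/c1.png',m)
E
```

```text
(no output)
```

View pics/c1.png

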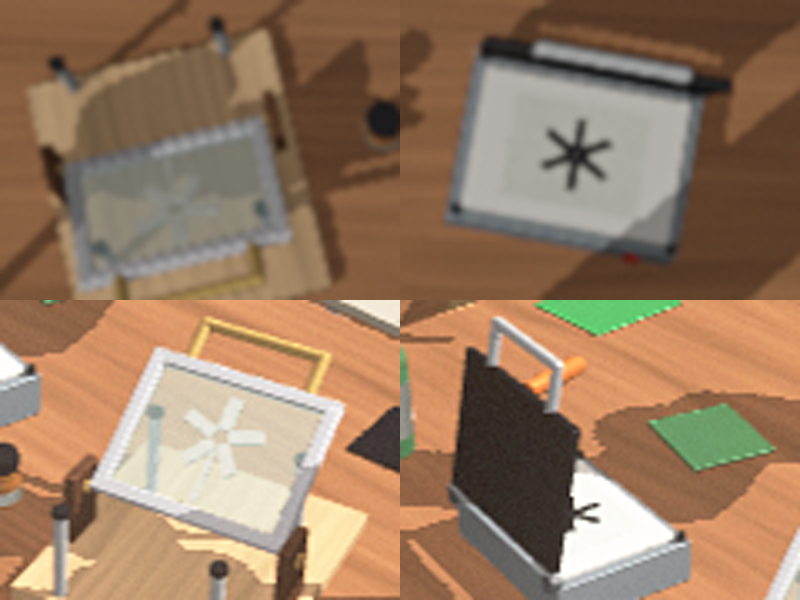

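```bash
cat > fit.py <<'E'
from h import *
from scipy.optimize import least_squares
def o(p,off,s): return [(p[0]+.5)/s-.5+off[0],(p[1]+.5)/s-.5+off[1]]
def W(x,y,yaw,P): 
    c,s=np.cos(yaw),np.sin(yaw); return np.array([x+c*P[0]-s*P[1],y+s*P[0]+c*P[1],P[2]])
T1=((150,112),4);T2=((255,122),4);S1=((225,195),10/3);S2=((150,145),10/3)
LB=[('top',(47,216),T2,(-.08,.11,.053)),('top',(274,260),T2,(-.08,-.11,.053)),
('scene',(290,243),S2,(-.08,.11,.053)),('scene',(52,190),S2,(.08,-.11,.053)),
('top',(133,50),T2,'b+'),('top',(292,74),T2,'b-'),('scene',(97,22),S2,'b-'),('scene',(160,68),S2,'b+')]
ST=[('top',(27,90),T1,(.16,.12,.018)),('top',(267,30),T1,(.16,-.12,.018)),('top',(333,284),T1,(-.1,-.12,.018)),
('top',(122,294),T1,'f+'),('top',(262,278),T1,'f-'),('scene',(207,22),S1,'f-'),('scene',(330,55),S1,'f+')]
def pt(p,P):
    if isinstance(P,str):
        y=.06 if P[1]=='+' else -.06
        if P[0]=='b': return W(*p[:3],(.08-.205*np.cos(p[3]),y,.063+.205*np.sin(p[3])))
        return W(*p[:3],(.06-.19*np.sin(1),y,.07+.19*np.cos(1)))
    return W(*p[:3],P)
def res(p,D): return np.concatenate([proj(n,pt(p,P))[0]-o(px,*off) for n,px,off,P in D])
if __name__=='__main__':
    for D,p0 in((LB,[.58,-.19,0,1.3]),(ST,[.55,.2,0])):
        r=least_squares(res,p0,args=(D,),loss='soft_l1'); print(np.round(r.x,4)); print(np.round(res(r.x,D).reshape(-1,2),1).tolist())
        print([np.round((pt(r.x,k+'+')+pt(r.x,k+'-'))/2,4) for k in ('b' if len(p0)==4 else 'f')])
E
python3 fit.py
```

```text
[ 0.5749 -0.1912 -0.1594  1.3648]
[[-0.7, -0.3], [0.5, -0.4], [0.2, -1.4], [0.3, 0.8], [1.8, -0.2], [-2.2, 0.5], [0.2, 0.0], [-0.6, -0.3]]
[array([ 0.6125, -0.1973,  0.2637])]
[0.5483 0.1964 0.2772]
[[-0.5, -0.5], [0.0, -0.3], [-0.2, 0.6], [0.6, 4.8], [-0.6, 0.4], [-0.2, 0.4], [-1.8, 0.9]]
[array([0.4522, 0.1691, 0.1727])]
```

```bash
cat >> h.py <<'E'
def info():
    s=monitor.state(); M=R.from_rotvec(s['eef_rot']); return s,M
def delta(target,yaw):
    """shift in current tool axes to target TCP, and turn about tool z (deg) so tool y lies along world angle yaw (mod pi), tool down"""
    s,M=info(); A=M.as_matrix(); d=A.T@(np.array(target)-s['tcp_pos'])
    out=[]
    for k in(0,np.pi):
        y=np.array([np.cos(yaw+k),np.sin(yaw+k),0]); z=np.array([0,0,-1.]); x=np.cross(y,z)
        out.append(np.degrees((M.inv()*R.from_matrix(np.c_[x,y,z])).as_rotvec()))
    print('t',s['time_s'],'shift mm',np.round(d*1e3,1),'turns',[np.round(v,2).tolist() for v in out],'q6',s['qpos'][5]); print(np.round(A,3).tolist())
E
python3 -c "
from h import *
delta([.6125,-.1973,.33],-.1594)"
```

```text
t 1.4 shift mm [ 521.3 -222.8 -111.4] turns [[-0.0, 0.0, -62.83], [0.0, 0.0, 117.17]] q6 -0.08537632756994006
[[0.951, 0.31, -0.0], [0.31, -0.951, 0.0], [-0.0, -0.0, -1.0]]
```

```bash
cat >> h.py <<'E'
def rows(p0,A,pts,turn_each,jaw):
    """world points -> rows, shift in tool axes, with constant turn about tool z (deg) per row"""
    p=np.array(p0);A=np.array(A);out=[]
    for q in pts:
        d=np.round(A.T@(np.array(q)-p),4); out.append([d.tolist(),[0,0,turn_each],jaw]); p=p+A@d; A=A@R.from_rotvec([0,0,np.radians(turn_each)]).as_matrix()
    for i in range(0,len(out),10): print(str(out[i:i+10]).replace(' ',''))
    print(p)
E
python3 -c "
from h import *
s,M=info();p=s['tcp_pos'];up=p+[0,0,.1114]
N=16
print('up first: 3 rows -z .037')
rows(p+[0,0,.111],M.as_matrix(),[up+(np.array([.6125,-.1973,.33])-up)*(k+1)/N for k in range(N)],-3.93,0)
"
```

```text
up first: 3 rows -z .037
[[[0.0326,-0.0139,-0.0004],[0,0,-3.93],0],[[0.0334,-0.0117,0.0],[0,0,-3.93],0],[[0.0342,-0.0093,0.0],[0,0,-3.93],0],[[0.0348,-0.007,0.0],[0,0,-3.93],0],[[0.0351,-0.0046,0.0],[0,0,-3.93],0],[[0.0354,-0.0021,0.0],[0,0,-3.93],0],[[0.0354,0.0003,0.0],[0,0,-3.93],0],[[0.0353,0.0027,0.0],[0,0,-3.93],0],[[0.0351,0.0051,0.0],[0,0,-3.93],0],[[0.0346,0.0075,0.0],[0,0,-3.93],0]]
[[[0.034,0.0098,0.0],[0,0,-3.93],0],[[0.0333,0.0122,0.0],[0,0,-3.93],0],[[0.0324,0.0144,0.0],[0,0,-3.93],0],[[0.0313,0.0167,0.0],[0,0,-3.93],0],[[0.0301,0.0187,0.0],[0,0,-3.93],0],[[0.0287,0.0207,0.0],[0,0,-3.93],0]]
[ 0.612504   -0.19729227  0.33000706]
```

Call:
send_rows(
  targets=[
    [[0,0,-0.037],[0,0,0],0],
    [[0,0,-0.037],[0,0,0],0],
    [[0,0,-0.037],[0,0,0],0],
    [[0.033,-0.014,0],[0,0,-3.9],0],
    [[0.033,-0.012,0],[0,0,-3.9],0],
    [[0.034,-0.009,0],[0,0,-3.9],0],
    [[0.035,-0.007,0],[0,0,-3.9],0],
    [[0.035,-0.005,0],[0,0,-3.9],0],
    [[0.035,-0.002,0],[0,0,-3.9],0],
    [[0.035,0,0],[0,0,-3.9],0],
  ],
)

```text
time_s: 2.4
tcp_pos: [0.3727, -0.4065, 0.3298]
eef_rot: [2.897, 1.215, 0.0]
ft_force: [-0.1, -0.1, -0.1]
opening: 0.093
grip_force: 0.0
```

Call:
send_rows(
  targets=[
    [[0.035,0.003,0],[0,0,-3.9],0],
    [[0.035,0.005,0],[0,0,-3.9],0],
    [[0.035,0.007,0],[0,0,-3.9],0],
    [[0.034,0.01,0],[0,0,-3.9],0],
    [[0.033,0.012,0],[0,0,-3.9],0],
    [[0.032,0.014,0],[0,0,-3.9],0],
    [[0.031,0.017,0],[0,0,-3.9],0],
    [[0.03,0.019,0],[0,0,-3.9],0],
    [[0,0,0],[0,0,-4.2],0],
    [[0,0,0],[0,0,0],0],
  ],
)

```text
time_s: 3.4
tcp_pos: [0.5861, -0.222, 0.3292]
eef_rot: [-2.39, -2.038, 0.001]
ft_force: [-0.8, -0.4, 0.4]
opening: 0.0929
grip_force: 0.0
```

```bash
python3 -c "
from h import *
delta([.6125,-.1973,.33],-.1594)
im=viewer.camera('scene')
a=cv2.resize(im[100:250,130:330,::-1],(800,600),interpolation=cv2.INTER_CUBIC);cv2.imwrite('pics/s2.png',a)
for l in('cover_bar','cover'):
  print(look_for(l,'scene')[:1])"
```

```text
t 3.4 shift mm [28.5 22.2 -0.8] turns [[-0.04, -0.01, 0.05], [0.01, -0.06, -179.95]] q6 -0.28517095916069135
[[0.158, 0.987, -0.001], [0.987, -0.158, 0.0], [0.0, -0.001, -1.0]]
[{'centre': [0.6364, -0.1841, 0.1575], 'score': 0.88}]
[{'centre': [0.6395, -0.1849, 0.157], 'score': 0.86}]
```

View pics/s2.png

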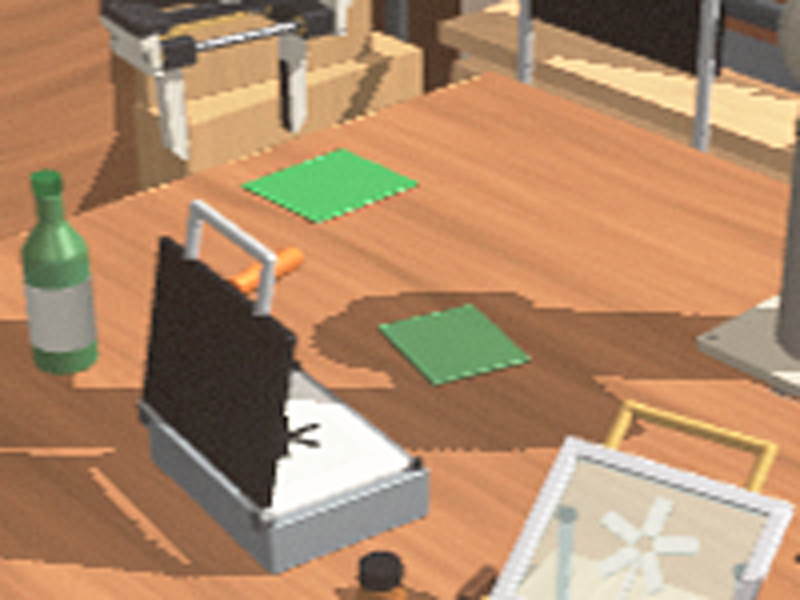

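Picture: the gripper hangs above and behind the cover bar, which runs from (195,203) to (270,255) in the crop, as in the fit. I'll centre over it and go down.

Call:
send_rows(
  targets=[
    [[0.0285,0.022,0],[0,0,0],0],
    [[0,0,0.03],[0,0,0],0],
    [[0,0,0.03],[0,0,0],0],
    [[0,0,0.025],[0,0,0],0],
    [[0,0,0],[0,0,0],0],
    [[0,0,0],[0,0,0],0],
  ],
)

```text
time_s: 4.15
tcp_pos: [0.6113, -0.1989, 0.2451]
eef_rot: [-2.395, -2.032, 0.0]
ft_force: [-0.0, -0.2, 0.9]
opening: 0.0929
grip_force: 0.0
```

```bash
python3 -c "
from h import *
s,M=info();print(s['tcp_pos'],s['ft_force'])
im=viewer.camera('scene');t=viewer.camera('top')
a=cv2.resize(im[110:230,130:236,::-1],(530,600),interpolation=cv2.INTER_CUBIC);cv2.imwrite('pics/s3.png',a)
print(proj('scene',[s['tcp_pos'],s['tcp_pos']+[0,0,.019]]))"
```

```text
[ 0.61132605 -0.19889068  0.2451009 ] [-0.04991288 -0.17120167  0.92226445]
[[188.04688324 162.6827035 ]
 [187.73776944 157.45376002]]
```

View pics/s3.png

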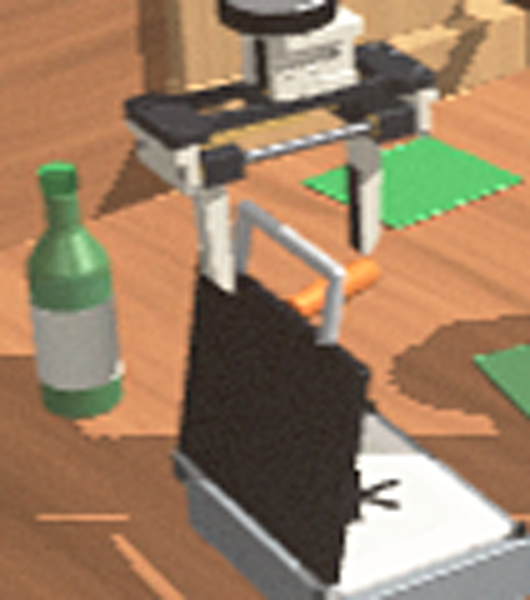

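The fingers straddle the bar, at (220,290) and (365,250), with the bar midway between. Closing.

Call:
send_rows(
  targets=[
    [[0,0,0],[0,0,0],0.5],
    [[0,0,0],[0,0,0],0.7],
    [[0,0,0],[0,0,0],0.8],
    [[0,0,0],[0,0,0],1],
    [[0,0,0],[0,0,0],1],
    [[0,0,0],[0,0,0],1],
    [[0,0,0],[0,0,0],1],
    [[0,0,0],[0,0,0],1],
  ],
)

```text
time_s: 5.05
tcp_pos: [0.6118, -0.1983, 0.2446]
eef_rot: [-2.393, -2.035, 0.0]
ft_force: [-0.2, 0.2, 0.6]
opening: 0.0336
grip_force: 0.0
```

```bash
python3 -c "
from h import *
s,M=info();print(s['time_s'],s['tcp_pos'],s['ft_force'],s['opening'],s['grip_force'])
A=M.as_matrix();print(np.round(A,3).tolist())
# arc about hinge, in box frame: bar now
yaw=-.1594;u=np.array([np.cos(yaw),np.sin(yaw),0])
H=np.array([.5749,-.1912,.063])+.08*u
g=s['tcp_pos']+[0,0,.019]-H
a=-g@u;q0=np.arctan2(g[2],a);print('r',np.hypot(a,g[2]),'q0',q0,'lat',g@[-u[1],u[0],0])
N=36
pr=s['tcp_pos']
def bar(q): return np.array([-.205*np.cos(q),.205*np.sin(q)])
for k in range(N):
  d=bar(q0*(1-(k+1)/N))-bar(q0*(1-k/N))
  print(round(1000*d[0],1),round(1000*d[1],1),end=' | ')
"
```

```text
5.05 [ 0.61181329 -0.19830129  0.2445565 ] [-0.24048409  0.23051677  0.58513438] 0.03363306207561391 0.0
[[0.161, 0.987, -0.0], [0.987, -0.161, 0.0], [0.0, -0.0, -1.0]]
r 0.20499512748384832 q0 1.3623210723177424 lat -0.0011521728185471952
-7.6 -1.7 | -7.5 -2.0 | -7.4 -2.3 | -7.3 -2.6 | -7.2 -2.9 | -7.1 -3.1 | -7.0 -3.4 | -6.8 -3.7 | -6.7 -3.9 | -6.5 -4.2 | -6.4 -4.4 | -6.2 -4.7 | -6.0 -4.9 | -5.8 -5.1 | -5.6 -5.3 | -5.4 -5.5 | -5.2 -5.7 | -5.0 -5.9 | -4.8 -6.1 | -4.5 -6.3 | -4.3 -6.5 | -4.0 -6.6 | -3.8 -6.8 | -3.5 -6.9 | -3.3 -7.0 | -3.0 -7.2 | -2.7 -7.3 | -2.5 -7.4 | -2.2 -7.4 | -1.9 -7.5 | -1.6 -7.6 | -1.3 -7.6 | -1.0 -7.7 | -0.7 -7.7 | -0.4 -7.7 | -0.1 -7.8 |
```

Fingers are slow; keep closing.

Call:
send_rows(
  targets=[
    [[0,0,0],[0,0,0],1],
    [[0,0,0],[0,0,0],1],
    [[0,0,0],[0,0,0],1],
    [[0,0,0],[0,0,0],1],
    [[0,0,0],[0,0,0],1],
    [[0,0,0],[0,0,0],1],
  ],
)

```text
time_s: 5.65
tcp_pos: [0.6118, -0.1983, 0.2446]
eef_rot: [-2.394, -2.035, -0.0]
ft_force: [1.0, 0.3, -0.2]
opening: 0.0107
grip_force: 30.0
```

```bash
python3 -c "
from h import *
s,M=info();print(s['time_s'],s['tcp_pos'],s['ft_force'],s['opening'],s['grip_force'])
"
```

```text
5.65 [ 0.61184737 -0.19834701  0.24460361] [ 1.04399515  0.33722413 -0.16288342] 0.01069983769766538 29.999663829803467
```

Call:
send_rows(
  targets=[
    [[0,-0.0076,0.0017],[0,0,0],1],
    [[0,-0.0075,0.002],[0,0,0],1],
    [[0,-0.0074,0.0023],[0,0,0],1],
    [[0,-0.0073,0.0026],[0,0,0],1],
    [[0,-0.0072,0.0029],[0,0,0],1],
    [[0,-0.0071,0.0031],[0,0,0],1],
    [[0,-0.007,0.0034],[0,0,0],1],
    [[0,-0.0068,0.0037],[0,0,0],1],
    [[0,-0.0067,0.0039],[0,0,0],1],
    [[0,-0.0065,0.0042],[0,0,0],1],
  ],
)

```text
time_s: 6.65
tcp_pos: [0.5411, -0.1869, 0.2144]
eef_rot: [-2.394, -2.035, 0.0]
ft_force: [-1.4, -0.3, 3.6]
opening: 0.0109
grip_force: 30.0
```

Call:
send_rows(
  targets=[
    [[0,-0.0064,0.0044],[0,0,0],1],
    [[0,-0.0062,0.0047],[0,0,0],1],
    [[0,-0.006,0.0049],[0,0,0],1],
    [[0,-0.0058,0.0051],[0,0,0],1],
    [[0,-0.0056,0.0053],[0,0,0],1],
    [[0,-0.0054,0.0055],[0,0,0],1],
    [[0,-0.0052,0.0057],[0,0,0],1],
    [[0,-0.005,0.0059],[0,0,0],1],
    [[0,-0.0048,0.0061],[0,0,0],1],
    [[0,-0.0045,0.0063],[0,0,0],1],
  ],
)

```text
time_s: 7.65
tcp_pos: [0.487, -0.1779, 0.1604]
eef_rot: [-2.393, -2.035, 0.0]
ft_force: [-1.1, -1.1, 1.1]
opening: 0.0109
grip_force: 30.0
```

Call:
send_rows(
  targets=[
    [[0,-0.0043,0.0065],[0,0,0],1],
    [[0,-0.004,0.0066],[0,0,0],1],
    [[0,-0.0038,0.0068],[0,0,0],1],
    [[0,-0.0035,0.0069],[0,0,0],1],
    [[0,-0.0033,0.007],[0,0,0],1],
    [[0,-0.003,0.0072],[0,0,0],1],
    [[0,-0.0027,0.0073],[0,0,0],1],
    [[0,-0.0025,0.0074],[0,0,0],1],
  ],
)

```text
time_s: 8.45
tcp_pos: [0.4595, -0.1735, 0.1041]
eef_rot: [-2.392, -2.034, 0.002]
ft_force: [-5.3, 0.6, 2.6]
opening: 0.0111
grip_force: 30.0
```

Call:
send_rows(
  targets=[
    [[0,-0.0022,0.0074],[0,0,0],1],
    [[0,-0.0019,0.0075],[0,0,0],1],
    [[0,-0.0016,0.0076],[0,0,0],1],
    [[0,-0.0013,0.0076],[0,0,0],1],
    [[0,-0.001,0.0077],[0,0,0],1],
    [[0,-0.0007,0.0077],[0,0,0],1],
    [[0,-0.0002,0.0039],[0,0,0],1],
    [[0,-0.0002,0.0038],[0,0,0],1],
  ],
)

```text
time_s: 9.25
tcp_pos: [0.4495, -0.1719, 0.0502]
eef_rot: [-2.391, -2.032, 0.004]
ft_force: [-8.3, -1.4, 1.5]
opening: 0.0108
grip_force: 30.0
```

Call:
send_rows(
  targets=[
    [[0,-0.0001,0.002],[0,0,0],1],
    [[0,0,0.002],[0,0,0],1],
    [[0,0,0.002],[0,0,0],1],
    [[0,0,0],[0,0,0],1],
  ],
)

```text
time_s: 9.65
tcp_pos: [0.4492, -0.1718, 0.044]
eef_rot: [-2.391, -2.032, 0.005]
ft_force: [-8.0, -2.9, -1.4]
opening: 0.0108
grip_force: 30.0
```

Call:
send_rows(
  targets=[
    [[0,-0.001,0.002],[0,0,0],1],
    [[0,-0.001,0.002],[0,0,0],1],
    [[0,0,0.001],[0,0,0],1],
    [[0,0,0],[0,0,0],1],
    [[0,0,0],[0,0,0],1],
  ],
)

```text
time_s: 10.15
tcp_pos: [0.4492, -0.1718, 0.0407]
eef_rot: [-2.393, -2.034, 0.001]
ft_force: [-4.4, -2.3, -0.9]
opening: 0.0111
grip_force: 30.0
```

```bash
python3 -c "
from h import *
s,M=info();print(s['time_s'],s['tcp_pos'],s['ft_force'],s['torque'])
im=viewer.camera('scene')
a=cv2.resize(im[130:250,140:300,::-1],(800,600),interpolation=cv2.INTER_CUBIC);cv2.imwrite('pics/s4.png',a)
"
```

```text
10.15 [ 0.44921103 -0.17181634  0.04066235] [-4.41556977 -2.26627222 -0.89552225] [-0.39505086  0.46411372  0.06198805]
```

View pics/s4.png

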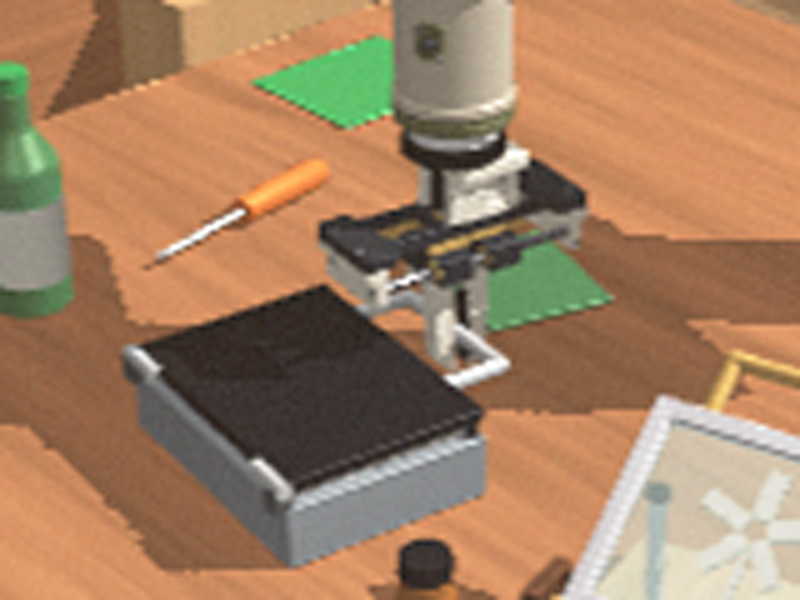

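Picture: the cover is nearly level, with a thin light gap at the near edge (470,430), so it may be a hair short. I'll press until upward force shows.

Call:
send_rows(
  targets=[
    [[0,0,0.002],[0,0,0],1],
    [[0,0,0.002],[0,0,0],1],
    [[0,0,0.001],[0,0,0],1],
    [[0,0,0],[0,0,0],1],
  ],
)

```text
time_s: 10.6
tcp_pos: [0.4492, -0.1719, 0.037]
eef_rot: [-2.393, -2.034, 0.002]
ft_force: [-12.5, 1.0, 12.8]
opening: 0.0109
grip_force: 30.0
```

Call:
send_rows(
  targets=[
    [[0,-0.001,0.002],[0,0,0],1],
    [[0,0,0],[0,0,0],1],
    [[0,0,0],[0,0,0],1],
  ],
)

```text
time_s: 10.9
tcp_pos: [0.4493, -0.1719, 0.0368]
eef_rot: [2.393, 2.035, 0.0]
ft_force: [-16.8, 4.4, 28.1]
opening: 0.011
grip_force: 30.0
```

```bash
python3 -c "
from h import *
from fit import W
s,M=info();print(s['time_s'],s['tcp_pos'],s['ft_force'],s['torque'])
im=viewer.camera('scene')
c=im[130:250,140:300,::-1]
a=cv2.resize(c,(800,600),interpolation=cv2.INTER_CUBIC)
for q,col in((0,(0,255,0)),(.06,(0,0,255))):
  for y in(-.06,.06):
    p=proj('scene',W(.5749,-.1912,-.1594,(.08-.205*np.cos(q),y,.063+.205*np.sin(q))))[0]
    cv2.circle(a,tuple(int(v) for v in ((p-[140,130]+.5)*5-.5)),3,col,-1)
  for x in(.047,.205):
   p=proj('scene',W(.5749,-.1912,-.1594,(.08-(.158)*np.cos(q)-.006*np.sin(q),.108,.063+.158*np.sin(q)+.006*np.cos(q))))[0]
   cv2.circle(a,tuple(int(v) for v in ((p-[140,130]+.5)*5-.5)),3,col,-1)
cv2.imwrite('pics/s5.png',a)
"
```

```text
10.9 [ 0.44927978 -0.1719387   0.03679289] [-16.81770113   4.4321607   28.06670624] [0.65517059 2.50259957 0.0837641 ]
```

View pics/s5.png

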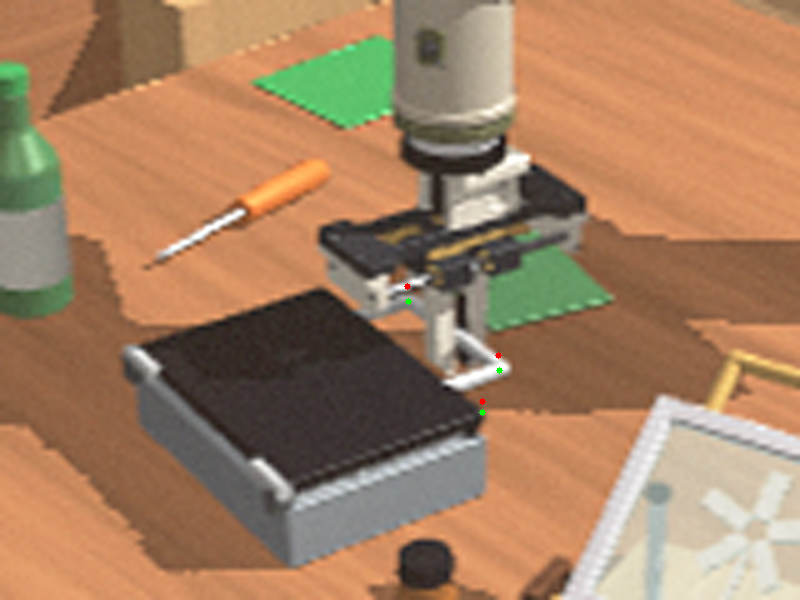

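The green projections for joint 0 match the bar end at (499,370), and the force climbs without motion, so the cover is on its stops. I'll relax, open part way (the gap is narrow) and lift.

Call:
send_rows(
  targets=[
    [[0,-0.002,-0.002],[0,0,0],1],
    [[0,0,0],[0,0,0],0.62],
    [[0,0,0],[0,0,0],0.62],
    [[0,0,0],[0,0,0],0.62],
    [[0,0,0],[0,0,0],0.62],
    [[0,0,0],[0,0,0],0.62],
  ],
)

```text
time_s: 11.55
tcp_pos: [0.4465, -0.1712, 0.0357]
eef_rot: [-2.393, -2.034, 0.0]
ft_force: [-0.6, -0.2, -0.6]
opening: 0.0349
grip_force: 0.0
```

Call:
send_rows(
  targets=[
    [[0,0,-0.01],[0,0,0],0.62],
    [[0,0,-0.02],[0,0,0],0.62],
    [[0,0,-0.03],[0,0,0],0.62],
    [[0,0,-0.04],[0,0,0],0.62],
    [[0,0,-0.04],[0,0,0],0],
    [[0,0,-0.04],[0,0,0],0],
    [[0,0,-0.03],[0,0,0],0],
    [[0,0,0],[0,0,0],0],
  ],
)

```text
time_s: 12.35
tcp_pos: [0.4491, -0.1726, 0.2525]
eef_rot: [2.387, 2.029, 0.006]
ft_force: [1.0, 0.1, -0.5]
opening: 0.0629
grip_force: 0.0
```

```bash
python3 -c "
from h import *
s,M=info();p=s['tcp_pos'];A=M.as_matrix();print(s['time_s'],p,s['ft_force'],s['opening'],np.round(A,3).tolist())
bar=np.array([.4522,.1691,.1727]);yaw=.2772;u=np.array([np.cos(yaw),np.sin(yaw),0]);t=np.radians(15)
z=np.sin(t)*u+[0,0,-np.cos(t)]
tcp=bar+.019*z; pre=tcp-.06*z; print('tcp',tcp,'pre',pre)
delta(pre,yaw)
print(pre-p)
N=12
rows(p,A,[p+(pre-p)*(k+1)/N for k in range(N)],-2.08,0)
"
```

```text
12.35 [ 0.44905189 -0.17257142  0.2525306 ] [ 0.9952373   0.09098684 -0.46039184] 0.06285054169014234 [[0.161, 0.987, 0.009], [0.987, -0.161, -0.004], [-0.003, 0.009, -1.0]]
tcp [0.45692984 0.17044576 0.15434741] pre [0.44199351 0.166196   0.21230296]
t 12.35 shift mm [333.3 -61.8  38.7] turns [[0.48, 0.28, -25.14], [0.38, -0.65, 154.85]] q6 -0.31189962490974943
[[0.161, 0.987, 0.009], [0.987, -0.161, -0.004], [-0.003, 0.009, -1.0]]
[-0.00705837  0.33876742 -0.04022764]
[[[0.0278,-0.0052,0.0032],[0,0,-2.08],0],[[0.0279,-0.0041,0.0032],[0,0,-2.08],0],[[0.0281,-0.0031,0.0033],[0,0,-2.08],0],[[0.0282,-0.0021,0.0032],[0,0,-2.08],0],[[0.0282,-0.0011,0.0032],[0,0,-2.08],0],[[0.0283,-0.0001,0.0032],[0,0,-2.08],0],[[0.0282,0.001,0.0033],[0,0,-2.08],0],[[0.0282,0.002,0.0032],[0,0,-2.08],0],[[0.0281,0.003,0.0032],[0,0,-2.08],0],[[0.0279,0.004,0.0032],[0,0,-2.08],0]]
[[[0.0278,0.0051,0.0033],[0,0,-2.08],0],[[0.0276,0.006,0.0032],[0,0,-2.08],0]]
[0.44195191 0.1661696  0.21229844]
```

Call:
send_rows(
  targets=[
    [[0.028,-0.005,0],[0,0,-2.1],0],
    [[0.028,-0.004,0],[0,0,-2.1],0],
    [[0.028,-0.003,0],[0,0,-2.1],0],
    [[0.028,-0.002,0],[0,0,-2.1],0],
    [[0.028,-0.001,0],[0,0,-2.1],0],
    [[0.028,0,0],[0,0,-2.1],0],
    [[0.028,0.001,0],[0,0,-2.1],0],
    [[0.028,0.002,0],[0,0,-2.1],0],
    [[0.028,0.003,0],[0,0,-2.1],0],
    [[0.028,0.004,0],[0,0,-2.1],0],
  ],
)

```text
time_s: 13.35
tcp_pos: [0.4402, 0.1111, 0.2456]
eef_rot: [-1.981, -2.438, 0.001]
ft_force: [-0.4, -0.3, 0.3]
opening: 0.0932
grip_force: 0.0
```

Call:
send_rows(
  targets=[
    [[0.028,0.005,0],[0,0,-2.1],0],
    [[0.027,0.006,0],[0,0,-2],0],
    [[0,0,0],[-5,0,0],0],
    [[0,0,0],[-5,0,0],0],
    [[0,0,0],[-5,0,0],0],
    [[0,0,0],[0,0,0],0],
    [[0,0,0],[0,0,0],0],
  ],
)

```text
time_s: 14.05
tcp_pos: [0.4389, 0.166, 0.2461]
eef_rot: [1.79, 2.368, 0.311]
ft_force: [-0.1, -0.1, 0.8]
opening: 0.0931
grip_force: 0.0
```

```bash
cat > f.py <<'E'
from h import *
yaw=.2772;u=np.array([np.cos(yaw),np.sin(yaw),0]);t=np.radians(15)
zt=np.sin(t)*u+[0,0,-np.cos(t)]
bar=np.array([.4522,.1691,.1727])
E
python3 -c "
from f import *
s,M=info();p=s['tcp_pos'];A=M.as_matrix();print(s['time_s'],p,s['ft_force'],s['opening'],np.round(A,3).tolist(),zt,u)
print('to pre',A.T@(bar-.041*zt-p)*1e3,'to grasp',A.T@(bar+.019*zt-p)*1e3)
for n in('scene','top'):
  viewer.camera(n);print([ (d['centre'],d['score']) for d in look_for('cover_bar',n)[:1]+look_for('flap_bar',n)[:1]])
im=viewer.camera('scene')
pp=proj('scene',[bar+np.array([-u[1],u[0],0])*k for k in(-.06,.06)])
a=cv2.resize(im[130:280,160:360,::-1],(800,600),interpolation=cv2.INTER_CUBIC)
for q in pp: cv2.circle(a,tuple(int(v) for v in ((q-[160,130]+.5)*4-.5)),3,(0,0,255),-1)
cv2.imwrite('pics/s6.png',a)
"
```

```text
14.05 [0.43891304 0.16600129 0.24608321] [-0.10819427 -0.05063717  0.84109899] 0.09313067670497528 [[-0.273, 0.93, 0.248], [0.962, 0.264, 0.07], [0.0, 0.258, -0.966]] [ 0.24893875  0.07082936 -0.96592583] [0.96182547 0.27366361 0.        ]
to pre [-0.65532954 -5.79293499 33.41623494] to grasp [-0.6453435  -5.7281615  93.41619915]
[([0.5715, -0.1762, 0.0723], 0.64), ([0.5439, 0.196, 0.1187], 0.68)]
[([0.5591, -0.1932, 0.0686], 0.84), ([0.5551, 0.1773, 0.1061], 0.79)]
```

View pics/s6.png

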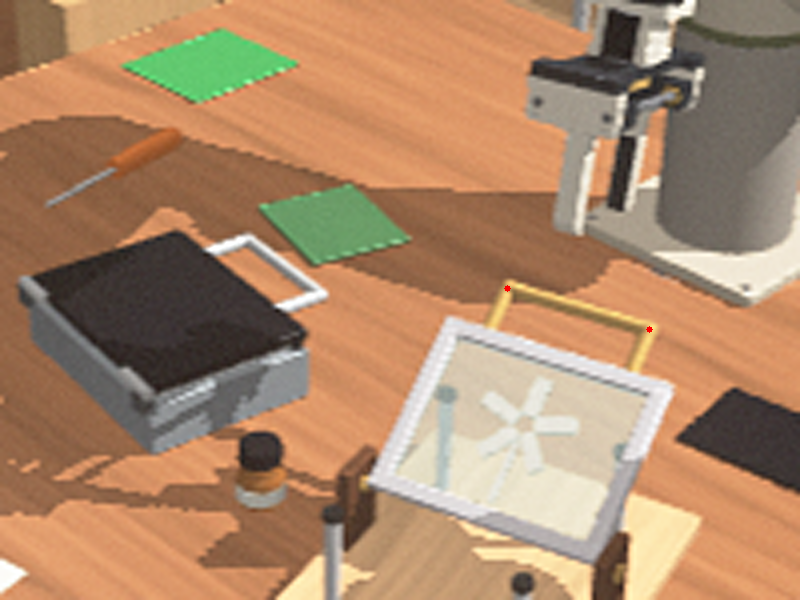

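Picture: the cover lies flat and closed, and my projected bar ends (508,288) and (649,329) sit on the brass bar. Going down to it.

Call:
send_rows(
  targets=[
    [[0,-0.006,0.03],[0,0,0],0],
    [[0,0,0.03],[0,0,0],0],
    [[0,0,0.02],[0,0,0],0],
    [[0,0,0.01],[0,0,0],0],
    [[0,0,0.002],[0,0,0],0.5],
    [[0,0,0],[0,0,0],0.7],
    [[0,0,0],[0,0,0],0.7],
    [[0,0,0],[0,0,0],0.7],
    [[0,0,0],[0,0,0],0.8],
    [[0,0,0],[0,0,0],0.8],
  ],
)

```text
time_s: 15.4
tcp_pos: [0.457, 0.1711, 0.1562]
eef_rot: [1.789, 2.367, 0.313]
ft_force: [-0.0, 0.3, -0.8]
opening: 0.0495
grip_force: 0.0
```

Call:
send_rows(
  targets=[
    [[0,0,0],[0,0,0],0.85],
    [[0,0,0],[0,0,0],1],
    [[0,0,0],[0,0,0],1],
    [[0,0,0],[0,0,0],1],
    [[0,0,0],[0,0,0],1],
    [[0,0,0],[0,0,0],1],
    [[0,0,0],[0,0,0],1],
    [[0,0,0],[0,0,0],1],
  ],
)

```text
time_s: 16.2
tcp_pos: [0.4561, 0.1709, 0.1552]
eef_rot: [1.79, 2.369, 0.31]
ft_force: [-4.5, -2.6, 2.3]
opening: 0.011
grip_force: 30.0
```

```bash
python3 -c "
from f import *
s,M=info();p=s['tcp_pos'];A=M.as_matrix();print(s['time_s'],p,s['ft_force'],s['opening'],s['grip_force'],np.round(A,3).tolist())
g=p-.019*A[:,2];H=np.array([.5483,.1964,.07])+.06*u
d=g-H;a=-d@u;print('r',np.hypot(a,d[2]),'q',1-np.arctan2(a,d[2]),'lat',d@[-u[1],u[0],0])
q0=0;N=36;b=lambda q:H-.19*np.sin(1-q)*u+[0,0,.19*np.cos(1-q)]
print('end grasp',b(1),'end tcp',b(1)+.019*A[:,2])
D=[A.T@(b((k+1)/N)-b(k/N)) for k in range(N)]
print(np.round(np.array(D)[:,1:]*1e3,1).tolist())
"
```

```text
16.2 [0.45606408 0.17089204 0.15515101] [-4.50097871 -2.60434212  2.32715321] 0.010981848490971084 30.000216364860535 [[-0.273, 0.93, 0.247], [0.962, 0.264, 0.07], [0.0, 0.257, -0.966]]
r 0.19105283007708154 q 0.0017781536334949832 lat 0.000710790582360065
end grasp [0.60600953 0.21281982 0.26      ] end tcp [0.61071008 0.21415372 0.24163902]
[[3.9, -3.5], [4.0, -3.4], [4.1, -3.3], [4.2, -3.2], [4.3, -3.0], [4.4, -2.9], [4.5, -2.8], [4.5, -2.7], [4.6, -2.5], [4.7, -2.4], [4.8, -2.3], [4.8, -2.2], [4.9, -2.0], [4.9, -1.9], [5.0, -1.7], [5.0, -1.6], [5.1, -1.5], [5.1, -1.3], [5.1, -1.2], [5.2, -1.0], [5.2, -0.9], [5.2, -0.8], [5.2, -0.6], [5.3, -0.5], [5.3, -0.3], [5.3, -0.2], [5.3, -0.0], [5.3, 0.1], [5.3, 0.3], [5.3, 0.4], [5.2, 0.6], [5.2, 0.7], [5.2, 0.9], [5.2, 1.0], [5.2, 1.1], [5.1, 1.3]]
```

Call:
send_rows(
  targets=[
    [[0,0.0039,-0.0035],[0,0,0],1],
    [[0,0.004,-0.0034],[0,0,0],1],
    [[0,0.0041,-0.0033],[0,0,0],1],
    [[0,0.0042,-0.0032],[0,0,0],1],
    [[0,0.0043,-0.003],[0,0,0],1],
    [[0,0.0044,-0.0029],[0,0,0],1],
    [[0,0.0045,-0.0028],[0,0,0],1],
    [[0,0.0045,-0.0027],[0,0,0],1],
    [[0,0.0046,-0.0025],[0,0,0],1],
    [[0,0.0047,-0.0024],[0,0,0],1],
  ],
)

```text
time_s: 17.2
tcp_pos: [0.4897, 0.1801, 0.1963]
eef_rot: [1.789, 2.367, 0.311]
ft_force: [-5.1, -2.4, 3.2]
opening: 0.0111
grip_force: 30.0
```

Call:
send_rows(
  targets=[
    [[0,0.0048,-0.0023],[0,0,0],1],
    [[0,0.0048,-0.0022],[0,0,0],1],
    [[0,0.0049,-0.002],[0,0,0],1],
    [[0,0.0049,-0.0019],[0,0,0],1],
    [[0,0.005,-0.0017],[0,0,0],1],
    [[0,0.005,-0.0016],[0,0,0],1],
    [[0,0.0051,-0.0015],[0,0,0],1],
    [[0,0.0051,-0.0013],[0,0,0],1],
    [[0,0.0051,-0.0012],[0,0,0],1],
    [[0,0.0052,-0.001],[0,0,0],1],
  ],
)

```text
time_s: 18.2
tcp_pos: [0.5324, 0.1921, 0.225]
eef_rot: [1.789, 2.367, 0.312]
ft_force: [-2.6, -5.0, 1.9]
opening: 0.0113
grip_force: 30.0
```

Call:
send_rows(
  targets=[
    [[0,0.0052,-0.0009],[0,0,0],1],
    [[0,0.0052,-0.0008],[0,0,0],1],
    [[0,0.0052,-0.0006],[0,0,0],1],
    [[0,0.0053,-0.0005],[0,0,0],1],
    [[0,0.0053,-0.0003],[0,0,0],1],
    [[0,0.0053,-0.0002],[0,0,0],1],
    [[0,0.0053,0],[0,0,0],1],
    [[0,0.0053,0.0001],[0,0,0],1],
    [[0,0.0053,0.0003],[0,0,0],1],
    [[0,0.0053,0.0004],[0,0,0],1],
  ],
)

```text
time_s: 19.2
tcp_pos: [0.5807, 0.2059, 0.2408]
eef_rot: [1.789, 2.367, 0.312]
ft_force: [-2.4, -5.3, 5.1]
opening: 0.0111
grip_force: 30.0
```

```bash
cat > g.py <<'E'
from f import *
s,M=info();p=s['tcp_pos'];A=M.as_matrix();print(s['time_s'],p,s['ft_force'],s['opening'],s['grip_force'])
g=p-.019*A[:,2];H=np.array([.5483,.1964,.07])+.06*u
d=g-H;a=-d@u;print('r',np.hypot(a,d[2]),'q',1-np.arctan2(a,d[2]))
print('left mm',A.T@(H+[0,0,.19]-g)*1e3)
E
python3 g.py
```

```text
19.2 [0.58070559 0.2059256  0.24076557] [-2.35674503 -5.29827186  5.11416216] 0.011106719099555483 30.001477897167206
r 0.19166447014039792 q 0.8367602427066694
left mm [-0.27246494 30.31361282  7.21893048]
```

Call:
send_rows(
  targets=[
    [[0,0.0052,0.0006],[0,0,0],1],
    [[0,0.0052,0.0007],[0,0,0],1],
    [[0,0.0052,0.0009],[0,0,0],1],
    [[0,0.0052,0.001],[0,0,0],1],
    [[0,0.004,0.0009],[0,0,0],1],
    [[0,0.003,0.0007],[0,0,0],1],
    [[0,0.002,0.0005],[0,0,0],1],
    [[0,0,0],[0,0,0],1],
    [[0,0,0],[0,0,0],1],
    [[0,0,0],[0,0,0],1],
  ],
)

```text
time_s: 20.2
tcp_pos: [0.6092, 0.2142, 0.2432]
eef_rot: [1.789, 2.367, 0.312]
ft_force: [1.4, -5.1, -0.0]
opening: 0.011
grip_force: 30.0
```

```bash
cat >> g.py <<'E'
im=viewer.camera('scene');top=viewer.camera('top')
b0=H+[0,0,.19];yv=np.array([-u[1],u[0],0])
a=cv2.resize(im[130:280,160:360,::-1],(800,600),interpolation=cv2.INTER_CUBIC)
for q in proj('scene',[b0+yv*k for k in(-.06,.06)]): cv2.circle(a,tuple(int(v) for v in ((q-[160,130]+.5)*4-.5)),3,(0,0,255),-1)
cv2.imwrite('pics/s7.png',a)
E
python3 g.py
```

```text
20.2 [0.60923427 0.21415905 0.24316709] [ 1.3623787  -5.07820933 -0.03351955] 0.011029463613956162 29.998775124549866
r 0.19152421267531705 q 0.9924130015300916
left mm [-0.41187893  1.01046637  1.8434087 ]
```

View pics/s7.png

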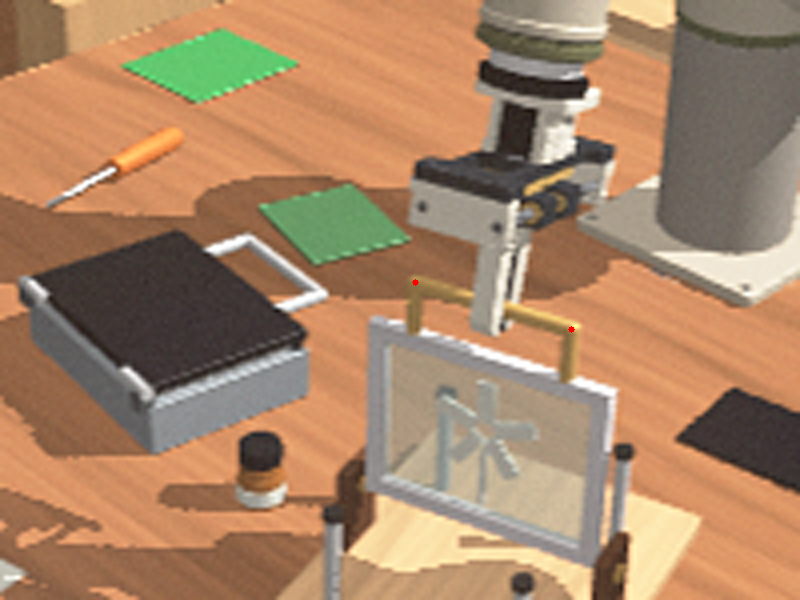

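The frame is held upright: the bar lies on the projected upright points (415,282) and (571,329), the cover is shut and the bystanders haven't moved. I'll hold a moment, then hand in.

Call:
send_rows(
  targets=[
    [[0,0.001,0],[0,0,0],1],
    [[0,0,0],[0,0,0],1],
    [[0,0,0],[0,0,0],1],
    [[0,0,0],[0,0,0],1],
    [[0,0,0],[0,0,0],1],
    [[0,0,0],[0,0,0],1],
    [[0,0,0],[0,0,0],1],
    [[0,0,0],[0,0,0],1],
    [[0,0,0],[0,0,0],1],
    [[0,0,0],[0,0,0],1],
  ],
)

```text
time_s: 21.3
tcp_pos: [0.61, 0.2144, 0.2432]
eef_rot: [1.79, 2.368, 0.311]
ft_force: [-0.2, -5.8, -0.8]
opening: 0.0108
grip_force: 30.0
```

```bash
python3 -c "
from h import *
s,M=info();print(s['time_s'],s['tcp_pos'],s['grip_force'],np.abs(s['joint_velocities']).max())
print(job.finish_job())"
```

```text
21.3 [0.6099622  0.2143646  0.24317978] 29.998737573623657 0.0020516837386797744
the job is handed in; nothing more can be done
None
```

I lowered the cover gently onto its stops, then swung the glass frame up and handed the job in at 21.3 s with the gripper holding it upright and still; the other things were not touched, and no verdict came back.

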